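# Locate a relay on its pins and lock the toggle clamp on it

### The arm

A 6-joint arm with a two-finger parallel gripper is mounted at the origin on a cart in front of the work surface, level with it; the furniture and walls round the work are solid. World frame = base frame: x ahead of the robot, y to its left, z up, the work surface at z = 0. Lengths are in mm, angles in rad, forces in N, time in s.
With the tool pointing down it reaches from about 275 to 825 mm from the base axis. Payload 5.2 kg.
Tool frame: the origin (TCP) lies at the very end of the fingers, on their centre line; the grasp point (between the pads) lies 19 mm behind it; z points along the fingers, y is the line along which they close (so a half turn about z gives the same grasp; the last joint's range is limited). The gripper opens to 93 mm and grips with 3 to 60 N. Pads are 15 mm wide; open, the fingers measure 128 mm over their backs; the gripper's body (75 mm by 188 mm) begins 65 mm behind the grasp point.
Start: joints at [1.109, 0.259, 1.535, -0, 1.348, -0.203], TCP at [140.734, 531.694, 218.653] pointing down, gripper open.
Joint ranges: [-3.14, 3.14], [-0.91, 2.08], [0.19, 2.58], [-1.22, 4.36], [0.22, 2.71], [-3.12, 3.12]. Speed limits (rad/s): [2.57, 2.57, 3.14, 3.14, 3.14, 3.14].

### API

Orientations are given as [roll, pitch, yaw] about the fixed x, y, z axes, in that order (R = Rz(yaw) Ry(pitch) Rx(roll)).
In Python, from bench import robot gives the robot as it stands. The module is installed in compiled form; this text tells all that it offers. Calls block until the motion is done:
- robot.move_ptp(position, orientation): joint-space move of the TCP to a pose.
- robot.move_linear(position, ori=None, speed=150, f_stop=None): straight line of the TCP; ori=None keeps the orientation; speed is the mean speed in mm/s. With f_stop (N) it stops when the force on the tool has changed by that much, and returns True; else False.
- robot.move_j(angles): joint-space move.
- robot.move_gripper(opening): opening from 0.0 (shut) to 1.0 (fully open); the grip force is fixed at half the most; returns when the fingers have stopped.
- robot.sleep(seconds).
- robot.inverse_kinematics(position, orientation): joint angles nearest the present ones, or None.
- robot.get_image(name): name is "side" or "top"; returns a dict with "img" (420x560x3 uint8, blue, green, red), "fovy" (degrees; the focal length in pixels is half the picture's height over the tangent of half this angle, whatever the lens; pixels are square), "cx", "cy" (the principal point, pixels), "eye" and "orientation" of the camera in the world. Camera axes: x right, y down, z forward; pixel columns grow to the right and rows downward; lengths in mm; the calibration is good to about 2 mm. A picture is of the moment at which its call begins. There is no depth.
A pose or a line that the arm cannot do raises robot.MotionError and nothing moves.
- robot.hand_in(): hands the job in; it is judged then, once.
Readings, each from a call of its own:
- robot.current_t(): time.
- robot.current_qpos(): joint angles.
- robot.current_joint_vel(): joint speeds.
- robot.current_joint_efforts(): joint torques, N m.
- robot.current_tcp_pos(): TCP position.
- robot.current_eef_rot(): TCP orientation.
- robot.current_contact_force(): force on the tool from outside, world axes, zero at the start.
- robot.current_ft_torque(): the same for the moment, N m.
- robot.current_gripper_width(): opening from 0.0 (shut) to 1.0 (fully open).
- robot.current_finger_force(): force on a finger pad.
Only numpy, scipy, OpenCV 4.12 (cv2) and the standard library are available. Lean on these libraries where they do the work, as an engineer would, in place of code of your own. Each camera call takes 0.05 s, during which the arm holds its last target. There are 200 camera calls.

### The job

Get the relay that lies on the aluminium fixture (the one with the upright black handle) ready for wiring, without ever lifting it: with the fingertips, push it over the plate until its long side lies flush against the two side pins and its end touches the end pin. Then push the clamp's black handle over and down, past its dead point, until it snaps into lock and the rubber foot holds the relay down, still against all three pins. Leave the loose parts round the fixture where they are.

Things in the scene. Friction and masses are not known exactly. Their poses are not given: they have to be found in the camera images.
- fixture: Aluminium fixture fixed to the bench: plate 270 (x) x 116 (y) mm, top 15 mm above the bench, three steel pins, a grey toggle clamp with a black handle (not the fixture with the red lever). Origin on the bench under the arm's pivot; plate x -188 to +82, y -66 to +50 mm. Axes: x from nest (-) to handle (+), to the robot's right +-20 degrees; y away from the robot +-20 degrees; z up.
- nest_home (a point): Point on the plate's top (15 mm above the bench) at fixture x -90, y 0 mm: here lies the underside centre of the relay when it touches all three pins. Axes as the fixture's.
- relay: The relay to clamp: beige box 52 (x) x 28 (y) x 30 mm, 35 to 75 g, loose on the plate, slides under 1 N. Origin at the underside's centre, x along its length. Starts 22 to 46 mm short of the end pin (to -x), 14 to 28 mm from the side pins (to -y, the robot's side), turned up to 0.3 rad. Home: its +y long side on both side pins and its +x end on the end pin.
- side_pin_a (a point): Top of the side pin farther from the clamp, fixture x -107, y +19 mm. Steel, 10 mm thick, 18 mm above the plate. The relay's long side goes against its -y flank.
- side_pin_b (a point): Top of the side pin nearer the clamp, fixture x -73, y +19 mm; same size, also touched on its -y flank.
- end_pin (a point): Top of the end pin, fixture x -59, y 0 mm; same size, touched by the relay's end on its -x flank.
- clamp_beam: The clamp's steel arm; origin on its pivot, 73 mm above the bench at fixture x 0. Open, it stands upright: x -10 to +10 mm, y +-10 mm, up to 175 mm above the bench, its spindle lying level at 155 to 172 mm height, foot end at x -36, thread end at x +33 mm. The bracket below spans x -19 to +76, y +-25 mm, 108 mm high. Closed, the arm is level and reaches to -x over the relay.
- clamp_foot: The clamp's sprung spindle with its round black rubber foot, 17 mm across, at the arm's end; origin on the spindle inside the arm, 90 mm from the arm's pivot. Locked, it presses about 22 N on the middle of a relay that is home, and drags it slightly to +x, into the end pin, as it lands.
- handle_hinge (a point): Centre of the handle's hinge, fixed at fixture x +60, y 0 mm, 97 mm above the bench. Axes as the fixture's; the hinge turns about y.
- handle_grip (a point): Point on the middle line of the handle's black grip, 120 mm from the hinge; its x axis points along the handle away from the hinge. The grip is a rounded bar 15 mm wide (y), 22 mm thick, from 46 to 150 mm from the hinge. Open, it stands about 75 degrees up, leaning to +x; push it on its -x, upper side.
- clamp_handle (a joint): Handle angle, rad: 0 open, grows as the handle goes to +x and down. Handle slope above level = 1.32 minus this. Starts at 0 and moves under about 2 N. The foot meets the relay near 1.12; from there a push of 5 to 8 N at the grip point is needed. Dead point 1.32 (handle level); past it the handle snaps by itself to its stop at 1.395: locked. Let go at 1.27 or less it springs back to about 1.12.
- spare_relay: a second beige relay, 52 x 28 x 31 mm, loose on the bench behind the fixture; leave it alone
- screwdriver: screwdriver with a yellow handle, 171 mm long, 19 mm thick, loose on the bench in front of the fixture; leave it alone
- terminal_grey: grey rail terminal block, 47 x 12 x 39 mm, loose on the bench beyond the clamp; leave it alone
- terminal_blue: blue rail terminal block, 47 x 12 x 39 mm, loose on the bench beyond the clamp; leave it alone
- plug_shell: black plug housing, 26 x 34 x 17 mm, loose on the bench beyond the nest end of the fixture; leave it alone
Mind the look-alikes: they are no part of the job. What is shaped like the relay but red is not meant.

How it is judged:
By the outcome, as a careful person would: the job done as asked, in the order asked, and still so for the second after the job is handed in, with the robot touching nothing.
It also fails if it takes over 61 s, if anything falls off the work surface, if the arm or the gripper's body presses on something with over 40 N, if the wrist force passes 120 N, or if a joint passes its speed limit or range.

## Working session

There is one attempt and no reset: what is moved stays moved. The work goes in short steps, each a Python script; the robot and the scene stay as the last script left them, time stands still between calls to the robot, and variables do not carry over. Pictures are saved under pics/ and viewed, at most 10 in all, crops included, and the job is handed in when it is done.

```bash
mkdir -p pics
cat > h.py <<'E'
from bench import robot
import numpy as np, cv2, json
from scipy.spatial.transform import Rotation as R
def cam(n):
    d=robot.get_image(n); return d
def save(n,f):
    d=cam(n); cv2.imwrite('pics/'+f,d['img']); json.dump({k:(np.asarray(v).tolist()) for k,v in d.items() if k!='img'},open('pics/'+f+'.json','w')); return d
def load(f): return json.load(open('pics/'+f+'.json'))
def rot(d):
    o=np.array(d['orientation']); return o if o.shape==(3,3) else R.from_euler('xyz',o).as_matrix()
def ray(d,u,v):
    f=210/np.tan(np.radians(d['fovy'])/2)
    r=rot(d)@np.array([(u-d['cx'])/f,(v-d['cy'])/f,1]); return np.array(d['eye']),r/np.linalg.norm(r)
def proj(d,p):
    f=210/np.tan(np.radians(d['fovy'])/2)
    q=(np.atleast_2d(p)-np.array(d['eye']))@rot(d); return np.c_[d['cx']+f*q[:,0]/q[:,2],d['cy']+f*q[:,1]/q[:,2]]
def atz(d,u,v,z):
    e,r=ray(d,u,v); return e+r*(z-e[2])/r[2]
def tri(d1,p1,d2,p2):
    e1,r1=ray(d1,*p1); e2,r2=ray(d2,*p2)
    t=np.linalg.lstsq(np.c_[r1,-r2],e2-e1,rcond=None)[0]
    a=e1+r1*t[0]; b=e2+r2*t[1]; return (a+b)/2,np.linalg.norm(a-b)
E
python3 - <<'E'
from h import *
for n in('side','top'):
    save(n,n+'0.png'); print(load(n+'0.png'))
print(robot.current_eef_rot(),robot.current_t())
E
```

```text
{'fovy': 48.05318718976292, 'cx': 280.9171221287148, 'cy': 207.02953248120346, 'eye': [257.3868090120422, 817.3869413036692, 657.9597850778658], 'orientation': [-2.162503891752262, 0.02255311896834944, -2.8188129867796747]}
{'fovy': 45.69350723078308, 'cx': 289.133720391134, 'cy': 207.87022526548782, 'eye': [318.6856922721297, 49.30916086011087, 1319.5858880278106], 'orientation': [-2.970432653191312, 0.027643822337495738, -1.5714461057466935]}
[-3.14000462e+00 -2.89586321e-04  2.88273552e+00] 0.1
```

View pics/side0.png

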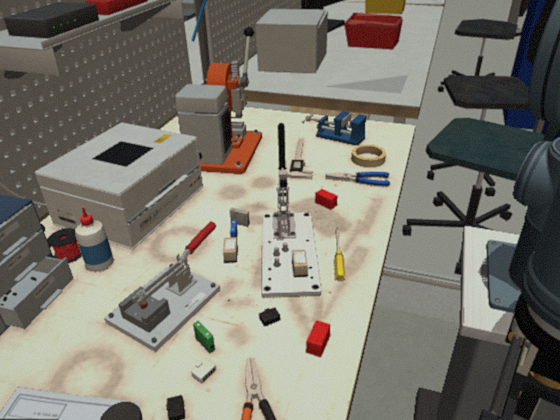

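View pics/top0.png

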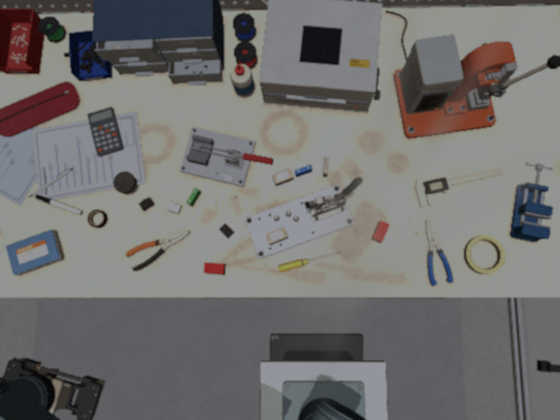

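Run:
```python
import cv2
t=cv2.imread('pics/top0.png')[165:270,235:375]; cv2.imwrite('pics/tc.png',cv2.resize(t,None,fx=5.7,fy=5.7,interpolation=cv2.INTER_CUBIC))
s=cv2.imread('pics/side0.png')[115:300,220:350]; cv2.imwrite('pics/sc.png',cv2.resize(s,None,fx=3.2,fy=3.2,interpolation=cv2.INTER_CUBIC))
```

```text
(no output)
```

View pics/tc.png

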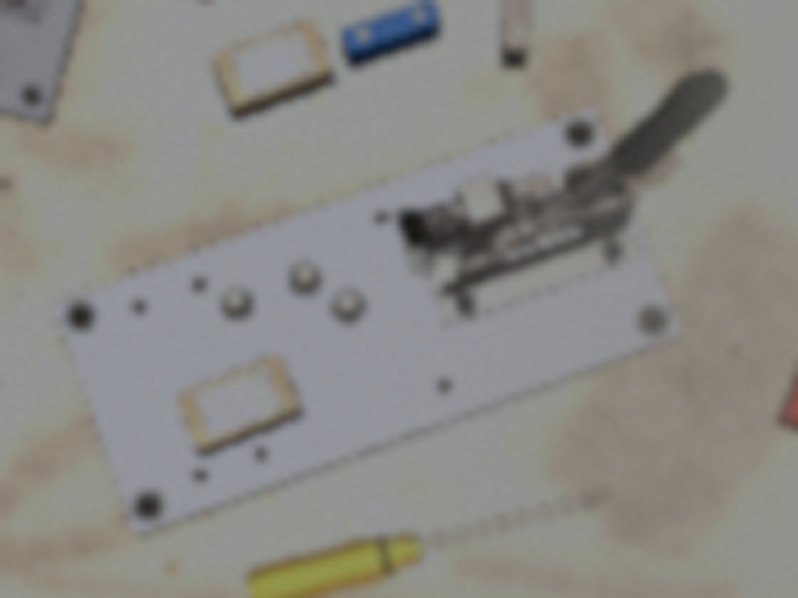

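View pics/sc.png

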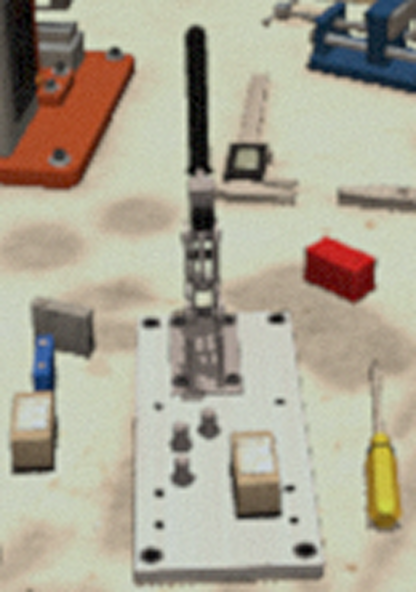

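```bash
cat > fit.py <<'E'
from h import *
from scipy.optimize import least_squares
T=load('top0.png');S=load('side0.png')
tc=lambda p:(p[0]/5.7+235-.4,p[1]/5.7+165-.4); sc=lambda p:(p[0]/3.2+220-.35,p[1]/3.2+115-.35)
P={'c1':((-188,50,15),(65,308),(136,571)),'c2':((-188,-66,15),(138,532),(322,568)),'c3':((82,50,15),(600,110),(137,317)),'c4':((82,-66,15),(680,337),(296,312)),
'a':((-107,19,33),(237,298),(182,459)),'b':((-73,19,33),(305,272),(181,424)),'e':((-59,0,33),(348,299),(208,408)),'h':((97,0,242),(710,86),(195,30))}
def W(x,p): 
    c,s=np.cos(x[2]),np.sin(x[2]); return np.array([x[0]+c*p[0]-s*p[1],x[1]+s*p[0]+c*p[1],p[2]])
def fit(P,x0):
    f=lambda x:np.concatenate([np.r_[proj(T,W(x,p))[0]-tc(a),proj(S,W(x,p))[0]-sc(b)] for p,a,b in P.values()])
    r=least_squares(f,x0,loss='soft_l1'); return r.x,f(r.x).reshape(-1,4)
for k,(p,a,b) in P.items(): 
    q=tri(T,tc(a),S,sc(b)); print(k,q[0].round(1),q[1].round(1))
x,r=fit(P,[400,0,-1.2]); print(x,'\n',r.round(1))
Q={'1':((-26,14,30),(182,402),(232,478-43)),}
Rl={'c1':((-26,14,45),(182,404),(238,479)),'c2':((26,14,45),(272,357),(233,434)),'c3':((26,-14,45),(300,398),(273,431)),'c4':((-26,-14,45),(205,444),(280,474))}
for k,(p,a,b) in Rl.items():
    q=tri(T,tc(a),S,sc(b)); print(k,q[0].round(1),q[1].round(1))
y,r=fit(Rl,[350,100,-1.2]); print(y,'\n',r.round(1))
c,s=np.cos(x[2]),np.sin(x[2]); d=y[:2]-x[:2]
print('relay in fixture',c*d[0]+s*d[1],-s*d[0]+c*d[1],y[2]-x[2])
E
python3 fit.py
```

```text
c1 [517.3 200.6   8.6] 0.8
c2 [411.3 165.1   8.8] 1.9
c3 [609.7 -50.6  11.3] 0.7
c4 [498.3 -85.7  15.2] 5.3
a [516.7 118.5  31.5] 2.1
b [528.2  87.2  33.4] 2.3
e [515.6  67.5  34.9] 1.8
h [567.5 -76.2 238.9] 1.1
[534.36021343  12.38321305  -7.50901935] 
 [[-2.4 -0.7 -1.3 -0.5]
 [-0.9  1.2  0.7 -1.5]
 [-0.9 -0.2 -0.1 -0.6]
 [ 0.7  0.4 -1.6 -0.5]
 [-0.3  0.5 -0.4 -0.3]
 [-0.   0.7 -0.3  0.2]
 [-0.1  0.9  0.1  0.8]
 [ 1.4  0.1  0.3 -1.9]]
c1 [468.7 142.9  46.3] 3.1
c2 [487.4 101.8  46. ] 2.0
c3 [466.8  88.8  43.7] 6.4
c4 [447.8 131.8  47.1] 2.3
[467.32913106 115.74653401  -1.15631541] 
 [[-1.  -0.9 -0.   1.3]
 [ 1.7 -0.8 -1.4 -1.2]
 [ 1.2  1.9 -0.4 -1.3]
 [-0.7  2.   1.   1.7]]
relay in fixture -119.94131265400614 -28.12869783182044 6.352703933803374
```

```bash
cat >> h.py <<'E'
FX=np.array([534.36,12.38,-1.2258]); YAW=FX[2]+np.pi
def W(x,y,z): c,s=np.cos(FX[2]),np.sin(FX[2]); return [FX[0]+c*x-s*y,FX[1]+s*x+c*y,z]
def F(): 
    p=np.array(robot.current_tcp_pos()); d=p[:2]-FX[:2]; c,s=np.cos(FX[2]),np.sin(FX[2]); return np.round([c*d[0]+s*d[1],-s*d[0]+c*d[1],p[2]],1)
O=[np.pi,0,YAW]
def lin(x,y,z,speed=150,f=None):
    r=robot.move_linear(W(x,y,z),speed=speed,f_stop=f); print(r,F(),np.round(robot.current_contact_force(),1),round(robot.current_t(),1)); return r
E
python3 - <<'E'
from h import *
for p in((-165,-28,100),(-128,0,25),(60,0,220),(170,0,100)): print(np.round(robot.inverse_kinematics(W(*p),O),2))
robot.move_gripper(0)
robot.move_ptp(W(-168,-28,110),O); print(F(),robot.current_t())
lin(-168,-28,25)
lin(-128.5,-28,25,40)
save('top','top1.png'); save('side','side1.png')
im=np.hstack([cv2.resize(cv2.imread('pics/top1.png')[175:275,235:335],None,fx=4,fy=4,interpolation=2),cv2.resize(cv2.imread('pics/side1.png')[200:300,230:330],None,fx=4,fy=4,interpolation=2)])
cv2.imwrite('pics/c1.png',im)
E
```

```text
[ 0.1   0.25  1.86 -0.    1.03 -0.24]
[ 0.04  0.4   1.87 -0.    0.87 -0.3 ]
[-0.28  0.27  1.52  0.    1.36 -0.62]
[-0.43  0.46  1.54  0.    1.14 -0.77]
[-168.7  -27.8  110.2] 3.35
False [-168.3  -27.5   25.5] [ 0.2  0.5 -0.2] 4.1
False [-128.6  -28.1   24.9] [-1.1 -0.8  1.2] 5.2
```

View pics/c1.png

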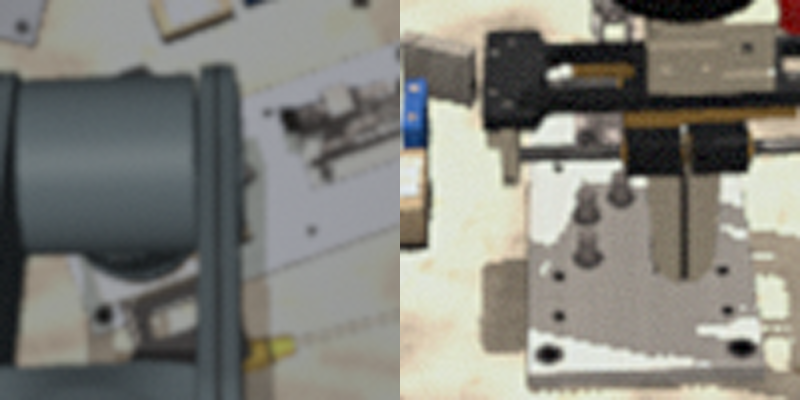

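Run:
```python
from h import *
lin(-140,-28,25)
lin(-140,-28,75)
lin(-95,-72,75)
lin(-95,-72,25)
r=lin(-95,-20,25,25,4)
print(r)
lin(-95,F()[1]-12,25)
lin(-95,-110,110)
save('top','top2.png'); save('side','side2.png')
im=np.hstack([cv2.resize(cv2.imread('pics/top2.png')[175:275,235:335],None,fx=4,fy=4,interpolation=2),cv2.resize(cv2.imread('pics/side2.png')[200:300,230:330],None,fx=4,fy=4,interpolation=2)])
cv2.imwrite('pics/c2.png',im)
```

```text
False [-140.5  -28.1   25. ] [ 0.4 -0.5 -0.3] 5.6
False [-139.8  -28.    75. ] [-0.1  0.2 -0.6] 6.0
False [-95.  -72.   74.6] [-0.   0.3 -0. ] 6.6
False [-95.5 -71.7  24.9] [ 0.4 -0.   0.5] 7.1
True [-95.1 -28.3  24.6] [ 0.3  0.3 -0.4] 8.7
True
False [-95.2 -40.8  24.8] [-0.5  0.  -0.4] 8.9
False [ -94.9 -109.7  109.7] [-0.7 -0.6  0.8] 9.8
```

View pics/c2.png

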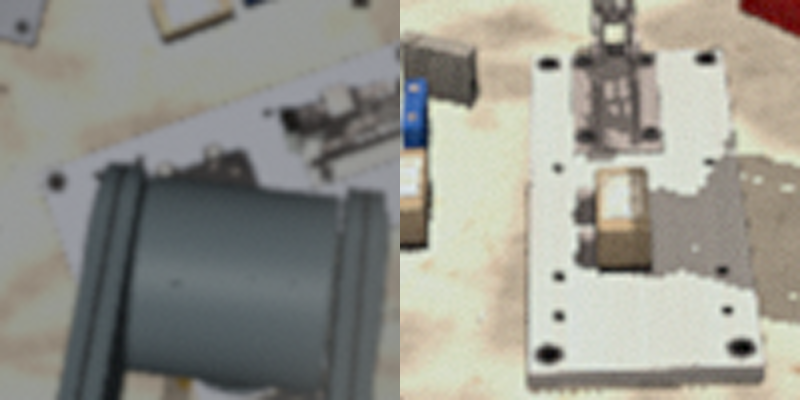

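Run:
```python
from h import *
lin(-150,-60,110,200)
lin(-150,-1,70,200)
lin(-150,-1,25)
lin(-115,-1,25,20,5)
lin(-140,-1,25); lin(-140,-40,70); lin(-90,-60,70,200); lin(-90,-60,25)
lin(-90,-20,25,25,5)
lin(-90,-60,25); lin(-90,-60,70); lin(-150,-1,70,200); lin(-150,-1,25)
lin(-115,-1,25,25,5)
lin(-150,-1,25); lin(-150,-60,110,200);lin(-190,-60,160,200)
save('top','top3.png'); save('side','side3.png')
im=np.hstack([cv2.resize(cv2.imread('pics/top3.png')[175:275,245:345],None,fx=4,fy=4,interpolation=2),cv2.resize(cv2.imread('pics/side3.png')[200:300,230:330],None,fx=4,fy=4,interpolation=2)])
cv2.imwrite('pics/c3.png',im)
```

```text
False [-150.2  -60.7  109.3] [ 0.5  0.4 -0.7] 10.4
False [-149.5   -2.4   69.6] [0.1 0.3 0.5] 10.9
False [-149.9   -1.6   25.6] [0.  0.5 0.4] 11.4
True [-123.7   -1.4   24.7] [-0.1  1.8  0.2] 12.6
False [-140.3   -1.3   24.9] [-0.5 -0.  -0.2] 12.9
False [-139.6  -39.5   70.1] [ 0.3 -0.6  0.3] 13.4
False [-89.6 -60.   69.3] [ 0.8 -0.2  0.1] 13.8
False [-90.7 -60.   24.7] [-0.  -0.2  0.5] 14.3
True [-90.2 -28.3  24.6] [ 0.5 -0.5 -0.2] 15.5
False [-89.9 -59.8  25.1] [1.3 0.1 0.2] 15.8
False [-89.8 -59.1  70.1] [-0.3  0.4  0.1] 16.3
False [-150.2   -2.2   68.9] [-0.3  0.5  0.2] 16.9
False [-149.4   -1.8   24.9] [-0.   0.3  0.6] 17.3
True [-123.8   -1.2   24.8] [-0.2  2.2  1.2] 18.3
False [-150.2   -1.2   24.9] [ 0.7  0.8 -0. ] 18.6
False [-149.5  -59.7  109.8] [-0.8 -0.2 -0.6] 19.3
False [-190.   -60.   158.9] [ 0.2 -0.5 -0.6] 19.8
```

View pics/c3.png

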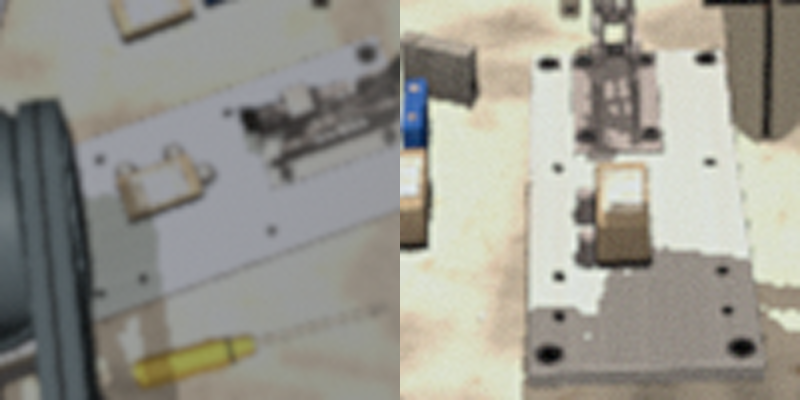

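Run:
```python
from h import *
robot.move_ptp(W(-60,-60,290),O)
robot.move_ptp(W(48,0,290),O); print(F(),robot.current_t())
lin(48,0,206)
def tcp(th,r=112):
    s=1.32-th; c,n=np.cos(s),np.sin(s); return 60+r*c-11*n-7.5,0,97+r*n+11*c
lin(*tcp(0),60,25)
for th in (.15,.3,.45,.6,.75,.9,1.05,1.12,1.17,1.22,1.27,1.31,1.34,1.37):
    if lin(*tcp(th),120 if th<1.1 else 50,25): break
robot.sleep(.3)
x,_,z=F(); lin(x,0,z+80)
lin(150,-60,250)
save('top','top4.png'); save('side','side4.png')
im=np.hstack([cv2.resize(cv2.imread('pics/top4.png')[165:265,245:345],None,fx=4,fy=4,interpolation=2),cv2.resize(cv2.imread('pics/side4.png')[160:300,210:350],None,fx=400/140,fy=400/140,interpolation=2)])
cv2.imwrite('pics/c4.png',im)
```

```text
[ 46.8  -0.3 287.8] 21.1833
False [ 47.6   0.4 207. ] [-0.1  0.  -0.5] 21.9
False [ 7.030e+01 -1.000e-01  2.083e+02] [-0.2 -0.1 -0.9] 22.4
False [ 8.65e+01 -2.00e-01  2.04e+02] [ 0.9  0.3 -0.5] 22.7
False [102.1  -0.2 197.8] [0.6 0.1 0.3] 23.0
False [116.5  -0.2 189.2] [ 0.   0.4 -0.8] 23.3
False [129.9  -0.4 178.3] [-1.   0.3 -0.4] 23.6
False [141.1  -0.5 165.6] [-0.1  0.4  0. ] 23.9
False [150.1  -0.5 152.1] [-1.1 -0.8 -0.1] 24.2
False [157.2  -0.4 137. ] [ 0.6 -1.  -0.4] 24.4
False [160.2   0.2 130.2] [ 0.4 -0.3  0.9] 24.8
False [161.8   0.2 124.8] [ 0.5 -0.1  2.2] 25.0
False [163.1   0.2 119.3] [ 1.1 -0.5  2.1] 25.3
False [ 1.638e+02 -1.000e-01  1.134e+02] [ 0.5 -0.1  0.4] 25.6
False [163.9  -0.5 108.3] [ 0.6 -0.2 -0.2] 25.8
False [164.3  -0.3 105.1] [-0.2 -0.9 -0.4] 26.1
False [ 1.647e+02 -1.000e-01  1.021e+02] [-0.  -0.3  0.2] 26.3
False [164.7  -0.4 181.8] [ 0.5 -0.8  0.1] 27.3
False [149.9 -60.  249.3] [-0.1  0.3 -1.7] 28.1
```

View pics/c4.png

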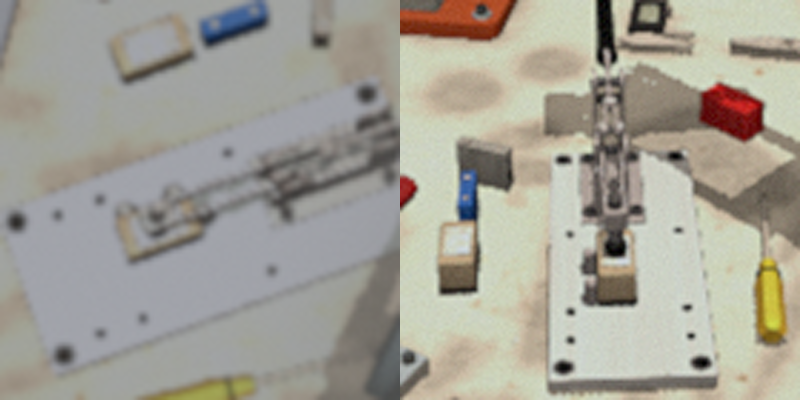

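Run:
```python
from h import *
lin(165,0,130,200)
lin(165,0,94,30,8)
lin(165,0,180,200); lin(150,-90,260,200)
d=save('side','side5.png'); save('top','top5.png')
im=cv2.resize(d['img'][90:300,190:370],None,fx=3.2,fy=2.8,interpolation=2)
for s,c in((-.075,(0,255,0)),(.2,(0,0,255))):
    u,v=proj(d,W(60+150*np.cos(s),0,97+150*np.sin(s)))[0]; print(u,v)
    cv2.circle(im,(int((u-190)*3.2),int((v-90)*2.8)),6,c,1)
cv2.imwrite('pics/c5.png',im)
```

```text
False [165.2   0.2 130.6] [-0.1 -0.4 -0.4] 29.0
True [ 1.648e+02 -1.000e-01  1.013e+02] [-0.9 -0.5  5. ] 29.9
False [164.7  -0.3 179.1] [-0.4 -0.5 -0.6] 30.4
False [149.8 -89.9 258.8] [-1.6 -0.3 -0.6] 31.2
281.2834227087989 161.21365761638884
280.94294848479075 147.15525961291706
```

View pics/c5.png

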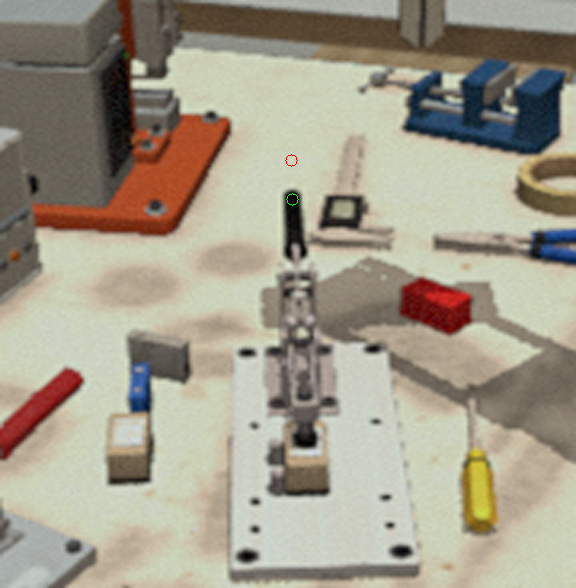

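The handle tip sits at the locked position (green mark), and a touch met the stiff stop at z≈101. The foot is on the relay, which still lies against the pins.

```bash
python3 -c "
from h import *
print(robot.hand_in())"
```

```text
the job is handed in; nothing more can be done
None
```

The relay is pushed flush against the two side pins and the end pin, the clamp is locked with its foot holding the relay down, no loose parts were touched, and I handed the job in after about 31 s.

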